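Scan the tag of the right parts cabinet

TASK

Take the handheld scanner out of its fork stand and scan the tag on top of the small-parts cabinet that has two wide drawers (not the one with nine small drawers): point the scanner's nose squarely at the middle of the tag, window about 90 mm from it, and hold it still for a full second. Then lower the scanner back into the fork, hanging as it was with its nose the same way, and let go; do not drop it, do not let it or the gripper bump the cabinets or tags, and leave the other things on the bench where they are.

Things in the scene. Friction and masses are not known exactly. Their poses are not given: they have to be found in the camera images.
- scanner: pistol-grip scanner, 0.2 kg. Grey head 120 long (x) x 48 wide (y) x 42 mm tall (z), dark nose (54 mm wide) at its +x end; origin at the centre of the head, z up. Handle 36 x 26 mm below it, centred 24 mm behind the origin, to 100 mm below it. In the stand the head is level, origin 136 mm above the bench; grasp it across its 48 mm width from above, pads at the origin or a little higher
- window (a point): centre of the scanning window on the scanner's nose, 62 mm ahead of the scanner's origin along its x and 2 mm up; it looks along the scanner's +x
- spot (a point): point in the air 90 mm straight in front of the window (152 mm ahead of the scanner's origin): where the beam should meet the tag
- stand: fixed steel fork stand: base 130 x 100 x 10 mm (origin under its centre), post at +46 mm x, and two flat prongs 12 mm wide, 32 mm apart inside, from the post back to x = -46 mm, tops 115 mm above the bench. The head rests on the prongs, handle between them (3 mm play each side): scanner origin at x 0, y 0, z 136 mm of the stand, nose to the stand's +x, directly over the post
- wide_cab: fixed grey steel small-parts cabinet on the bench, 100 deep x 110 wide x 100 mm tall, origin at the centre of its underside, front facing its own -x (roughly the robot); front of two wide drawers, one above the other. This is the one to scan
- wide_cab_tag: aluminium tag plate 78 wide x 56 tall x 4 mm on top of the cabinet with two wide drawers, leaning back 0.35 rad (20 degrees), with a white label 68 x 44 mm of dark upright bars. Origin: centre of the label face, 131 mm above the bench, 35 mm ahead of the cabinet's centre. +x points into the face (a squarely aimed scanner has the same x axis), y across the label, z up along it
- small_cab: fixed grey steel small-parts cabinet on the bench, 100 deep x 110 wide x 100 mm tall, origin at the centre of its underside, front facing its own -x (roughly the robot); front of nine small drawers, three by three. Not to be scanned
- small_cab_tag: aluminium tag plate 78 wide x 56 tall x 4 mm on top of the cabinet with nine small drawers, leaning back 0.35 rad (20 degrees), with a white label 68 x 44 mm of dark upright bars. Origin: centre of the label face, 131 mm above the bench, 35 mm ahead of the cabinet's centre. +x points into the face (a squarely aimed scanner has the same x axis), y across the label, z up along it
- saw_front (a point): fixed point: the near edge of the raised head of the mitre saw, a wall 60 mm thick (y) that stands from here away from the robot, 170 to 490 mm above the bench; its turntable handle (75 mm high) reaches 110 mm nearer. Keep gripper and wrist on the robot's side or to the left of it
- wax_tin: round tin, 74 mm across and 36 mm tall, loose on the bench; origin under its centre; bystander
- sanding_block: brown sanding block 64 x 114 x 30 mm, loose on the bench; origin under its centre; bystander
- offcut: wooden block 60 x 90 x 34 mm, loose on the bench; origin under its centre; bystander

How it is judged:
On the way, in this order (a step that is already met when the one before it is completed fails the run):
1. the scanner is lifted clear of the fork in the gripper (z of scanner in the frame of stand above 0.165 m and contact force between the fingers and scanner above 0.5 N), for 0.2 s.
2. held still for 1 s, aimed at the two-drawer cabinet's tag: window 55 to 130 mm from it, beam within 18 mm sideways and 15 mm up or down of its centre, within 0.2 rad of square (x of window in the frame of wide_cab_tag between -0.13 and -0.055 m and y of spot in the frame of wide_cab_tag between -0.018 and 0.018 m and z of spot in the frame of wide_cab_tag between -0.015 and 0.015 m and angle between the x axis of scanner and the x axis of wide_cab_tag, either way round below 0.2 rad and linear speed of scanner below 0.02 m/s and angular speed of scanner below 0.15 rad/s and contact force between the fingers and scanner above 0.5 N), for 1 s.
At the end, for the whole second after the job is handed in: the scanner hangs at rest in the fork, let go, head on the prongs and handle between them, within 18 mm along and 7 mm across of its place, level within 0.1 rad, nose toward the stand's front within 0.2 rad (x of scanner in the frame of stand between -0.018 and 0.018 m and y of scanner in the frame of stand between -0.007 and 0.007 m and z of scanner in the frame of stand between 0.131 and 0.142 m and x of window in the frame of stand above 0.03 m and angle between the x axis of scanner and the x axis of stand, either way round below 0.2 rad and angle between scanner's own z axis and vertical below 0.1 rad and linear speed of scanner below 0.02 m/s and contact force between the fingers and scanner below 0.05 N); the robot touches nothing.
It fails at once if the scanner is let go while more than 20 mm above its place in the fork (contact force between the fingers and scanner below 0.01 N and z of scanner in the frame of stand above 0.157 m).
It fails at once if the scanner is dropped off the fork or onto the bench (height (world z) of scanner below 0.11 m).
It fails at once if the scanner or the robot bumps a cabinet or its tag (contact force between any of scanner, the arm, the fingers and wide_cab above 3 N or contact force between any of scanner, the arm, the fingers and small_cab above 3 N).
It fails at once if a bystander is moved by more than 30 mm (distance of any of wax_tin, sanding_block, offcut from where it was at the start of the episode above 0.03 m).
It also fails if it takes over 54 s, if anything falls off the work surface, if the arm or the gripper's body presses on something with over 40 N, if the wrist force passes 120 N, or if a joint passes its speed limit or range.

ROBOT

A 6-joint arm with a two-finger parallel gripper is mounted at the origin on a cart in front of the work surface, level with it; the furniture and walls round the work are solid. World frame = base frame: x ahead of the robot, y to its left, z up, the work surface at z = 0. Lengths are in m, angles in rad, forces in N, time in s.
With the tool pointing down it reaches from about 0.275 to 0.825 m from the base axis. Payload 4.9 kg.
Tool frame: the origin (TCP) lies midway between the tips of the shut fingers; the grasp point (between the pads) lies 19 mm behind it (bot.grip_depth is the distance from the TCP to the grasp point, in m); z points along the fingers, y is the line along which they close (so a half turn about z gives the same grasp; the last joint's range is limited). The gripper opens to 85 mm and grips with 20 to 120 N. Pads are 22 mm wide; open, the fingers measure 114 mm over their backs; the gripper's body (76 mm by 85 mm) begins 54 mm behind the grasp point. The pads swing forward as they close: fully open they stand 13 mm farther back than shut.
Start: joints at [-1.462, 0.326, -0.193, 1.052, 0, 1.437], TCP at [0.132, -0.534, 0.231] pointing down, gripper open.
Joint ranges: [-2.65, 2.65], [-0.97, 1.79], [-1.3, 1.35], [-1.93, 2.1], [-1.47, 1.37], [-3.14, 3.14]. Speed limits (rad/s): [2.57, 2.57, 3.14, 3.14, 3.14, 3.14].

INTERFACE

Orientations are given as a unit quaternion [w, x, y, z].
In Python, from cell import bot gives the robot as it stands. Calls block until the motion is done:
- bot.move_pose(position, orientation): joint-space move of the TCP to a pose.
- bot.move_linear(position, speed=0.15, rotation=None, until_force=None): straight line of the TCP; rotation=None keeps the orientation; speed is the mean speed in m/s. With until_force (N) it stops when the force on the tool has changed by that much, and returns True; else False.
- bot.goto_joints(angles): joint-space move.
- bot.set_gripper(opening, grasp_force=None): opening from 0.0 (shut) to 1.0 (fully open); grasp_force is the grip in N (None keeps the last); returns when the fingers have stopped.
- bot.wait(seconds).
- bot.solve_ik(position, orientation): joint angles nearest the present ones, or None.
- bot.camera(name): name is "side" or "top"; returns the picture (384x512x3 uint8, red, green, blue); there is no depth.
- bot.calibration(name): a dict with "mtx" (3x3 intrinsics, pixels), "extrinsics" (4x4, takes a point from world to camera coordinates). Camera axes: x right, y down, z forward; pixel columns grow to the right and rows downward; lengths in m; the calibration is good to about 2 mm. A picture is of the moment at which its call begins. calibration takes no time and is no camera call.
A pose or a line that the arm cannot do raises bot.PlanningError and nothing moves.
- bot.close_job(): hands the job in; it is judged then, once.
Trained networks look in the newest picture that a camera, given by its name, has taken for a name from the list of things; names that differ only in an ending like _2 or _b are one class to them, and where a whole thing is asked for, a point or a joint stands for the part that bears it (a point fixed in the world has none). Each returns a list of dicts, best first, with "confidence" (0 to 1); they miss things now and then, are a little off and sometimes report something else, mostly with a low value. They report only what shows in the picture. A call takes as long as a camera call.
- bot.search_frame(camera, thing): "bbox" ([left, top, width, height] in pixels, round what is visible of it).
Readings, each from a call of its own:
- bot.read_clock(): time.
- bot.read_joint_positions(): joint angles.
- bot.read_joint_vel(): joint speeds.
- bot.read_joint_efforts(): joint torques, N m.
- bot.read_position(): TCP position.
- bot.read_tool_rot(): TCP orientation.
- bot.read_ft_force(): force on the tool from outside, world axes, zero at the start.
- bot.read_moment(): the same for the moment, N m.
- bot.read_gripper_width(): opening from 0.0 (shut) to 1.0 (fully open).
- bot.read_finger_force(): force on a finger pad.
Only numpy, scipy, OpenCV 4.12 (cv2) and the standard library are available. Lean on these libraries where they do the work, as an engineer would, in place of code of your own. Each camera call takes 0.05 s, during which the arm holds its last target. There are 200 camera calls.

## Working session

There is one attempt and no reset: what is moved stays moved. The work goes in short steps, each a Python script; the robot and the scene stay as the last script left them, time stands still between calls to the robot, and variables do not carry over. Pictures are saved under pics/ and viewed, at most 10 in all, crops included, and the job is handed in when it is done.

```bash
mkdir -p pics; ls; python3 - <<'E'
from cell import bot
import cv2,numpy as np
np.set_printoptions(precision=4,suppress=True)
for c in ("side","top"):
    im=bot.camera(c); cv2.imwrite(f"pics/{c}0.png",im[:,:,::-1])
    k=bot.calibration(c); print(c,k["mtx"].tolist(),k["extrinsics"].tolist())
    for t in ("scanner","stand","wide_cab","wide_cab_tag","small_cab","small_cab_tag","wax_tin","sanding_block","offcut"):
        print(t,[(d["bbox"],round(d["confidence"],2)) for d in bot.search_frame(c,t)][:3])
E
```

```text
pics
side [[420.6309930471321, 0.0, 254.43027216348636], [0.0, 420.6309930471321, 191.6530511614665], [0.0, 0.0, 1.0]] [[-0.9801632284600567, -0.1974831978962064, 0.0167461077103555, 0.5201061755817064], [-0.12216581170714444, 0.5354799495013954, -0.8356654462952967, 0.1888522948053148], [0.15606267979466962, -0.8211343435946828, -0.5489834512484286, 1.4681978456243687], [0.0, 0.0, 0.0, 1.0]]
scanner [([263.1, 206.1, 39.5, 36.2], 0.79)]
stand [([259.5, 224.9, 37.2, 35.1], 0.73)]
wide_cab [([191.5, 234.8, 41.2, 52.2], 0.63)]
wide_cab_tag []
small_cab [([171.0, 268.6, 47.0, 59.3], 0.57)]
small_cab_tag [([199.4, 267.3, 9.9, 31.7], 0.79)]
wax_tin [([266.3, 190.9, 15.4, 18.2], 0.76)]
sanding_block [([238.6, 266.1, 28.7, 35.2], 0.89)]
offcut [([265.0, 169.4, 7.7, 21.1], 0.76), ([190.3, 232.1, 40.5, 53.9], 0.73)]
top [[356.2267499124723, 0.0, 252.11093780840446], [0.0, 356.2267499124723, 196.14494098853072], [0.0, 0.0, 1.0]] [[-0.00806293279173151, -0.9999433277312032, -0.006952009827648441, 0.06695658877784787], [-0.9895146026110951, 0.008981054305907923, -0.14415336237133286, 0.5716048745706547], [0.1442076292510299, 0.005716816369451803, -0.9895309382108252, 1.1447000360651163], [0.0, 0.0, 0.0, 1.0]]
scanner [([229.9, 222.4, 17.2, 40.5], 0.81), ([165.8, 164.4, 45.1, 40.5], 0.25)]
stand [([223.9, 223.4, 34.3, 38.8], 0.63), ([224.9, 216.0, 22.6, 42.6], 0.61)]
wide_cab [([164.9, 164.2, 48.3, 41.8], 0.64), ([171.3, 176.7, 28.0, 19.6], 0.39)]
wide_cab_tag [([172.1, 180.7, 25.9, 16.7], 0.66)]
small_cab []
small_cab_tag [([115.8, 185.6, 28.6, 12.4], 0.7), ([226.0, 219.0, 20.2, 42.7], 0.59)]
wax_tin [([310.1, 211.2, 27.3, 22.8], 0.55)]
sanding_block [([165.4, 220.1, 35.2, 20.0], 0.78)]
offcut [([347.3, 199.6, 31.8, 22.1], 0.71)]
```

```bash
python3 - <<'E'
import cv2
a=cv2.imread("pics/side0.png")[150:340,150:400]; cv2.imwrite("pics/s1.png",cv2.resize(a,None,fx=3.1,fy=3.1,interpolation=cv2.INTER_CUBIC))
a=cv2.imread("pics/top0.png")[140:290,90:290]; cv2.imwrite("pics/t1.png",cv2.resize(a,None,fx=4,fy=4,interpolation=cv2.INTER_CUBIC))
E
```

```text
(no output)
```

View pics/s1.png

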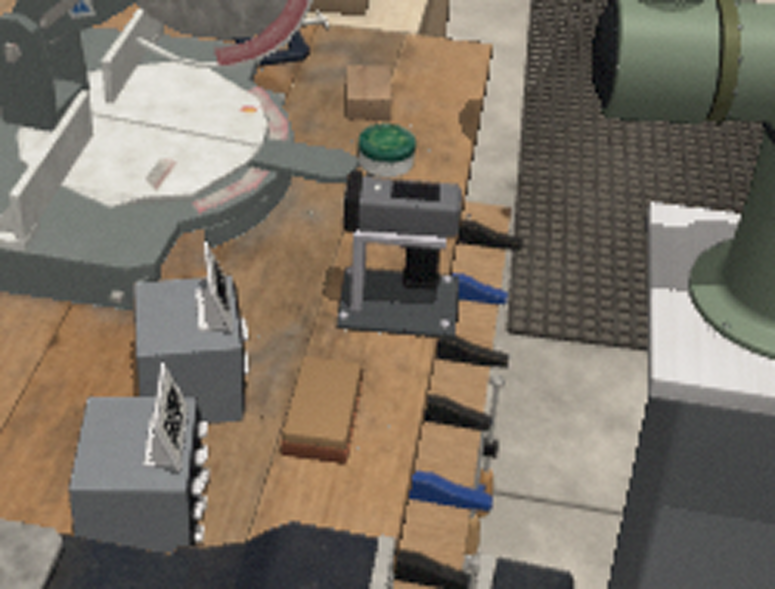

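View pics/t1.png

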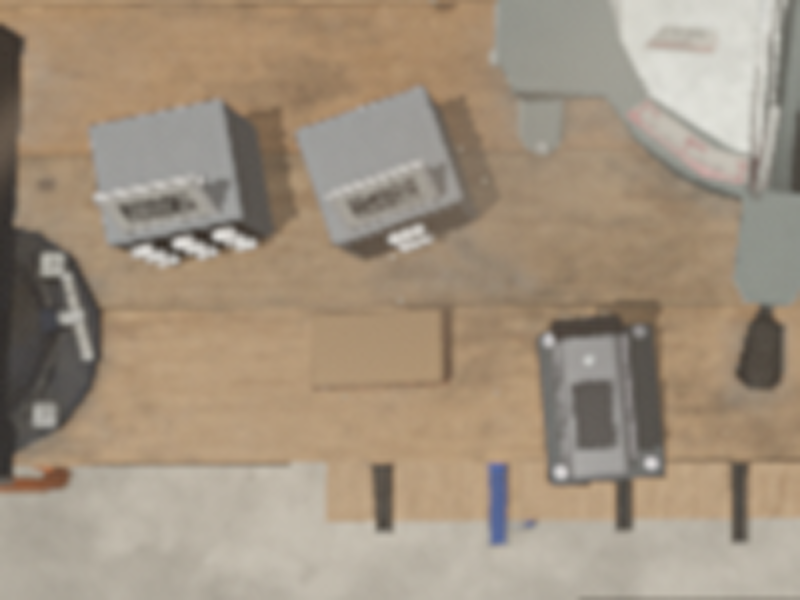

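View pics/top0.png

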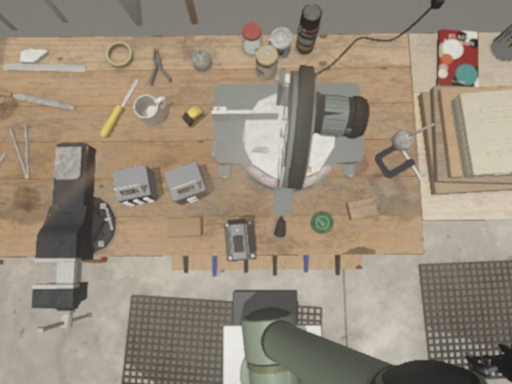

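The top view shows the scanner and fork at about (240,240), nose up (+x). The two-drawer cabinet is at about (187,183), nearer the saw, and the nine-drawer one is at (134,185). Next I fit planar poses to the corners seen in both views and overlay them to check.

```bash
cat > h.py <<'E'
from cell import bot
import numpy as np, cv2
from scipy.optimize import least_squares
from scipy.spatial.transform import Rotation as R
np.set_printoptions(precision=4,suppress=True)
C={c:bot.calibration(c) for c in("side","top")}
def proj(c,P):
    E=C[c]["extrinsics"]; q=(E[:3,:3]@np.atleast_2d(P).T+E[:3,3:]); q=C[c]["mtx"]@q
    return (q[:2]/q[2]).T
def w(p,P):
    P=np.atleast_2d(np.array(P,float)); return R.from_euler('z',p[2]).apply(P)+[p[0],p[1],0]
OFF={"side":(150,150,3.1),"top":(90,140,4)}
def unc(c,u): o=OFF[c]; return (np.array(u)+.5)/o[2]-.5+[o[0],o[1]]
def fit(obs,p0):   # obs: (cam, crop pixel, local point)
    f=lambda p: np.concatenate([proj(c,w(p,P))[0]-unc(c,u) for c,u,P in obs])
    r=least_squares(f,p0,loss='soft_l1'); return r.x,f(r.x).reshape(-1,2)
E
cat > fit.py <<'E'
from h import *
st=[("top",(538,336),(.065,.05,.01)),("top",(664,474),(-.065,-.05,.01)),("top",(550,483),(-.065,.05,.01)),
("top",(626,474),(-.06,-.024,.157)),
("side",(338,327),(.065,.05,0)),("side",(455,333),(-.065,.05,0)),
("side",(460,233),(-.06,.024,.115)),("side",(461,186),(-.06,-.024,.157)),("side",(458,211),(-.06,.024,.157))]
wc=[("top",(298,130),(.05,.055,.1)),("top",(420,88),(.05,-.055,.1)),("top",(464,195),(-.05,-.055,.1)),
("top",(340,246),(-.05,.055,.1)),
("side",(135,284),(.05,-.055,.1)),("side",(137,356),(.05,.055,.1)),("side",(243,348),(-.05,.055,.1)),("side",(140,394),(.05,.055,0)),("side",(245,415),(-.05,.055,0))]
sc,r1=fit(st,[.35,.05,0]); cc,r2=fit(wc,[.5,.2,0.3])
print("stand",sc,"\n",r1); print("cab",cc,"\n",r2)
np.save("poses.npy",[sc,cc])
box=lambda x0,x1,y0,y1,z0,z1:[(x,y,z) for x in(x0,x1) for y in(y0,y1) for z in(z0,z1)]
ed=[(a,b) for a in range(8) for b in range(a) if bin(a^b).count('1')==1]
outs=[]
for c in OFF:
    x,y,s=OFF[c]; im=cv2.imread(f"pics/{'s' if c=='side' else 't'}1.png")
    q=R.from_euler('y',.35)
    tag=q.apply(np.array(box(0,.001,-.034,.034,-.022,.022)))+[-.035,0,.131]
    for p,B,col in((sc,box(-.065,.065,-.05,.05,0,.01),(0,255,0)),(sc,box(-.06,.06,-.024,.024,.115,.157),(0,0,255)),(cc,box(-.05,.05,-.055,.055,0,.1),(0,255,255)),(cc,tag,(255,0,255))):
        u=((proj(c,w(p,B))-[x,y]+.5)*s-.5).round().astype(int)
        for a,b in ed: cv2.line(im,tuple(map(int,u[a])),tuple(map(int,u[b])),col,1)
    outs.append(im)
cv2.imwrite("pics/ov_s.png",outs[0]);cv2.imwrite("pics/ov_t.png",outs[1])
E
python3 fit.py
```

```text
stand [0.4279 0.1047 0.0829] 
 [[-0.6346 -1.4246]
 [ 0.8305  0.1558]
 [-0.5424  0.6662]
 [ 1.588   0.6754]
 [-1.368   0.4373]
 [-0.3448  2.0393]
 [-0.7104  2.1368]
 [ 0.3516 -1.8204]
 [ 0.8955 -1.1946]]
cab [0.6158 0.2762 0.3575] 
 [[-0.7708  0.1801]
 [ 1.0619 -1.3483]
 [ 0.6286  0.5453]
 [-1.0509  0.0962]
 [-0.6806 -1.315 ]
 [ 0.055  -0.5077]
 [-0.0771 -1.2122]
 [ 1.1245 11.4965]
 [-0.1464  1.3124]]
```

View pics/ov_s.png

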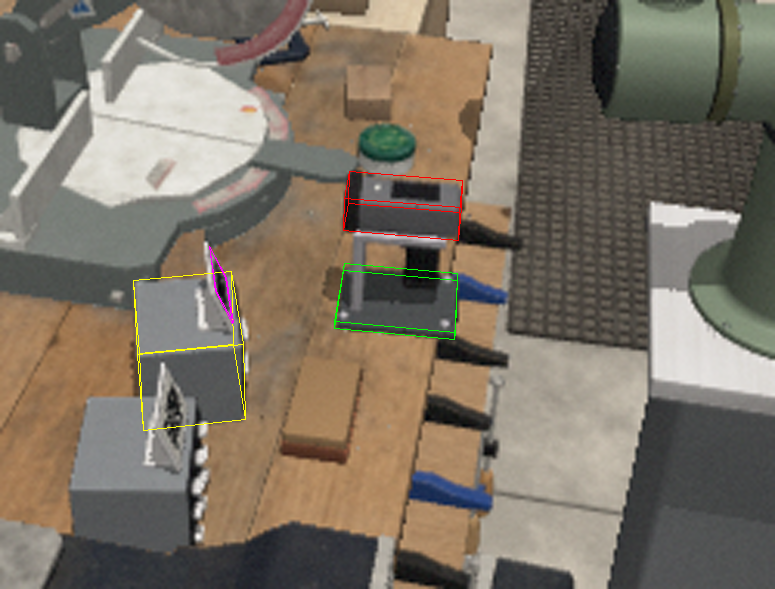

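View pics/ov_t.png

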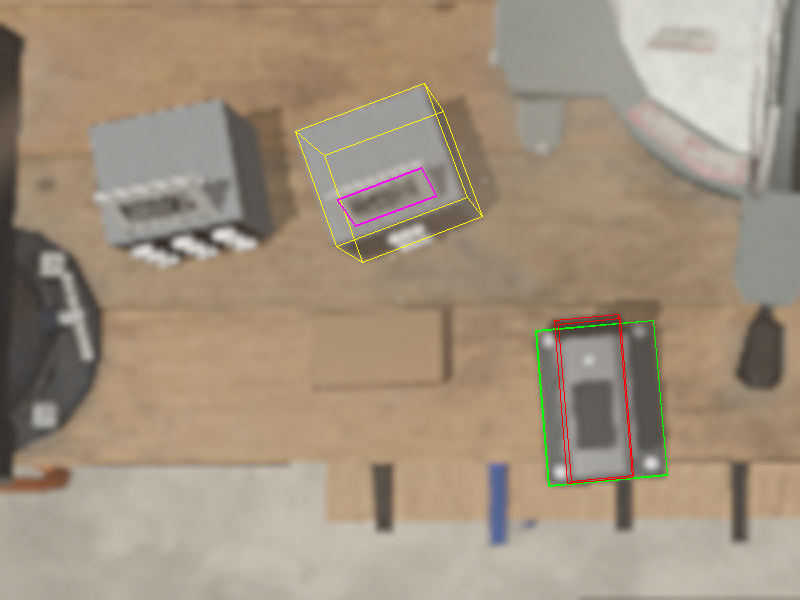

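Both overlays match: stand at (0.428, 0.105, yaw 0.083), two-drawer cabinet at (0.616, 0.276, yaw 0.358). Next I check IK for the whole plan, then go for the grasp.

```bash
cat >> h.py <<'E'
try:
    sc,cc=np.load("poses.npy")
    sc=sc+[0,.0004,0]
except Exception: pass
FL=1
def tool(Rs,o,dz=.006):
    """TCP pose for scanner origin o, rotation Rs; grasp point dz above origin"""
    Rt=Rs*R.from_euler('x',np.pi)*R.from_euler('z',np.pi*FLIP)
    p=o+Rs.apply([0,0,dz])+Rt.apply([0,0,bot.grip_depth])
    return p,Rt.as_quat(scalar_first=True)
FLIP=0
RS=R.from_euler('z',sc[2]); OS=np.array([sc[0],sc[1],.136])
RT=R.from_euler('z',cc[2])*R.from_euler('y',.35)
TAG=w(cc,[-.035,0,.131])[0]
def scan(d): return RT, TAG-RT.apply([.062+d,0,0])   # window d from tag
E
python3 - <<'E'
import h; from h import *
for f in(0,1):
    h.FLIP=f
    for n,a in (("grasp",(RS,OS)),("up",(RS,OS+[0,0,.13])),("scan",scan(.09)),("pre",scan(.15))):
        p,q=tool(*a); print(f,n,p,bot.solve_ik(p,q))
E
```

```text
0 grasp [0.4279 0.1051 0.1233] [ 0.0729  0.2406 -0.6222  0.7079  0.      3.1316]
0 up [0.4279 0.1051 0.2533] [ 0.0729  0.1068 -0.4177  1.0463  0.      3.1316]
0 scan [0.4451 0.2125 0.1712] [ 0.3065  0.5489 -0.0698  1.3017 -0.0175  3.0937]
0 pre [0.3923 0.1928 0.1918] [ 0.3011  0.4321 -0.2077  1.2804 -0.0193  3.0887]
1 grasp [0.4279 0.1051 0.1233] [ 0.0729  0.2406 -0.6222  0.7079  0.     -0.01  ]
1 up [0.4279 0.1051 0.2533] [ 0.0729  0.1068 -0.4177  1.0463  0.     -0.01  ]
1 scan [0.4451 0.2125 0.1712] [ 0.3065  0.5489 -0.0698  1.3017 -0.0175 -0.0479]
1 pre [0.3923 0.1928 0.1918] [ 0.3011  0.4321 -0.2077  1.2804 -0.0193 -0.0529]
```

```bash
sed -i 's/^FLIP=0/FLIP=1/' h.py; python3 - <<'E'
from h import *
p,q=tool(RS,OS)
bot.move_pose([.1,-.38,.32],bot.read_tool_rot())
bot.move_pose(p+[0,0,.12],q)
bot.set_gripper(1.0,40)
print("clk",bot.read_clock())
im=bot.camera("top")[140:290,150:330]; cv2.imwrite("pics/t2.png",cv2.resize(im[:,:,::-1],None,fx=4,fy=4))
print(bot.move_linear(p,.08,until_force=6), bot.read_position()-p)
print("ft",bot.read_ft_force())
im=bot.camera("side")[180:280,220:340]; cv2.imwrite("pics/s2.png",cv2.resize(im[:,:,::-1],None,fx=5,fy=5,interpolation=cv2.INTER_CUBIC))
E
```

```text
clk 4.0833
False [0.0004 0.     0.0004]
ft [-0.2798  0.9986  0.2737]
```

View pics/s2.png

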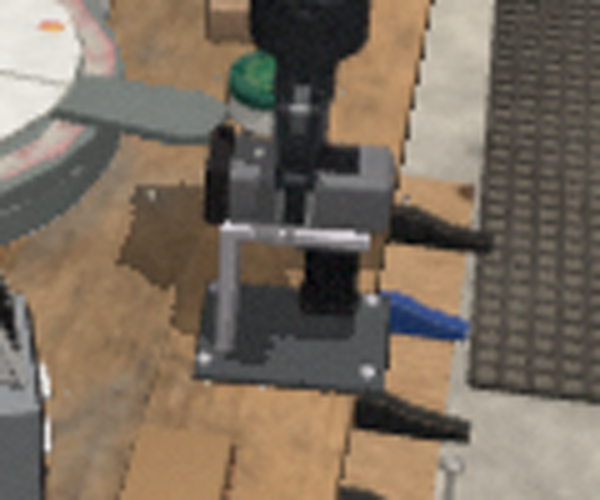

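The side view shows the fingers straddling the head at its middle (finger column about 295, head 208–392), with the tips just above the prongs. Next I close, check the side load and lift.

```bash
python3 - <<'E'
from h import *
f0=bot.read_ft_force()
bot.set_gripper(0.0,40); bot.wait(.2)
f=bot.read_ft_force()-f0
print("grip",bot.read_gripper_width(),bot.read_finger_force(),"dF stand frame",RS.inv().apply(f),bot.read_moment())
E
```

```text
grip 0.5515582481459632 42.268409729003906 dF stand frame [-0.6113 -1.2658  4.7532] [-0.2255  0.1919  0.0287]
```

```bash
python3 - <<'E'
from h import *
p,q=tool(RS,OS)
bot.move_linear(p+[0,0,.12],.08); bot.wait(.3)
print("grip",bot.read_gripper_width(),bot.read_finger_force(),bot.read_ft_force(),bot.read_moment())
pp,qq=tool(*scan(.15)); bot.move_pose(pp+[0,0,.05],qq)
bot.move_linear(pp,.1)
p,_=tool(*scan(.09)); bot.move_linear(p,.06)
bot.wait(.3)
im=bot.camera("side")[170:300,170:320]; cv2.imwrite("pics/s3.png",cv2.resize(im[:,:,::-1],None,fx=4,fy=4,interpolation=cv2.INTER_CUBIC))
im=bot.camera("top")[140:260,140:280]; cv2.imwrite("pics/t3.png",cv2.resize(im[:,:,::-1],None,fx=4,fy=4,interpolation=cv2.INTER_CUBIC))
bot.wait(1.5); print(bot.read_position()-p,bot.read_clock(),bot.read_gripper_width())
E
```

```text
grip 0.5569927413322793 41.60883843898773 [-0.7433 -0.036  -2.5143] [ 0.039  -0.019  -0.0017]
[-0.  0. -0.] 12.5833 0.557201958460603
```

View pics/s3.png

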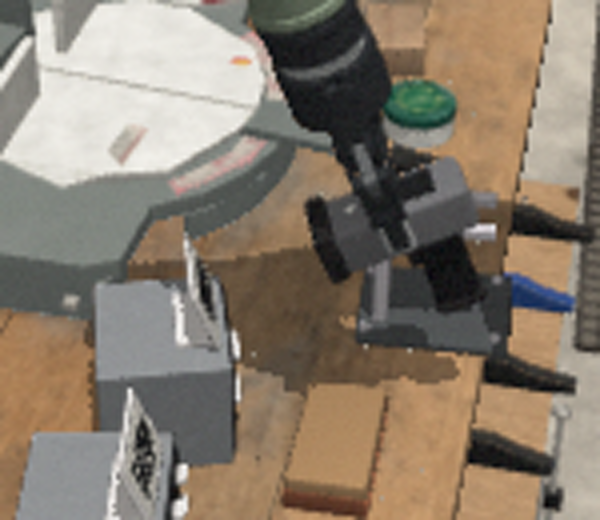

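View pics/t3.png

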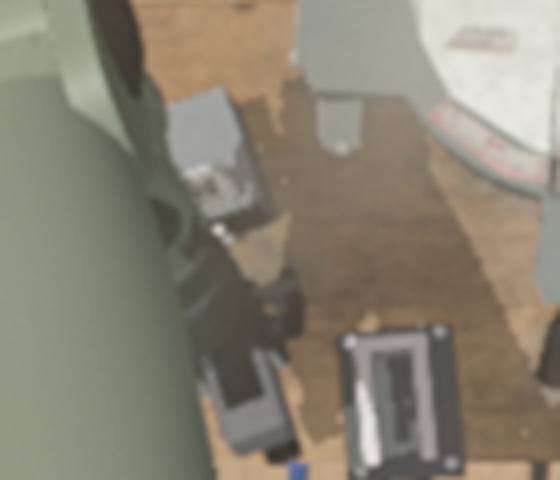

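The side view shows the scanner pitched nose-down (nose at about (325,240) in the crop) and facing the two-drawer tag at (205,295). The top view shows the empty fork. I overlay the predicted scanner, tag and prongs to check the aim and the fork.

```bash
cat > ov.py <<'E'
from h import *
box=lambda x0,x1,y0,y1,z0,z1:np.array([(x,y,z) for x in(x0,x1) for y in(y0,y1) for z in(z0,z1)])
ed=[(a,b) for a in range(8) for b in range(a) if bin(a^b).count('1')==1]
outs=[]
rs,o=scan(.09)
for c,f,x,y in(("side","s3",170,170),("top","t3",140,140)):
    im=cv2.imread(f"pics/{f}.png")
    def d(P,col,pairs=ed):
        u=((proj(c,P)-[x,y]+.5)*4-.5).round().astype(int)
        for a,b in pairs: cv2.line(im,tuple(map(int,u[a])),tuple(map(int,u[b])),col,1)
    d(rs.apply(box(-.06,.06,-.024,.024,-.021,.021))+o,(0,0,255))
    d(rs.apply(box(-.042,-.006,-.013,.013,-.1,-.021))+o,(0,0,255))
    d(np.array([o+rs.apply([.062,0,.002]),o+rs.apply([.152,0,.002])]),(0,255,0),[(0,1)])
    d(RT.apply(box(0,.001,-.034,.034,-.022,.022))+TAG,(255,0,255))
    for s in(1,-1): d(w(sc,box(-.046,.046,s*.016,s*.028,.115,.1149)),(0,255,255))
    outs.append(im[:480,:] if c=="side" else cv2.copyMakeBorder(im,0,0,0,0,0))
a=outs[0][120:400,130:530]; b=outs[1][290:480,180:480]
b=cv2.resize(b,(400,253),interpolation=cv2.INTER_CUBIC)
cv2.imwrite("pics/ov3.png",np.vstack([a,b]))
E
python3 ov.py
```

```text
(no output)
```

View pics/ov3.png

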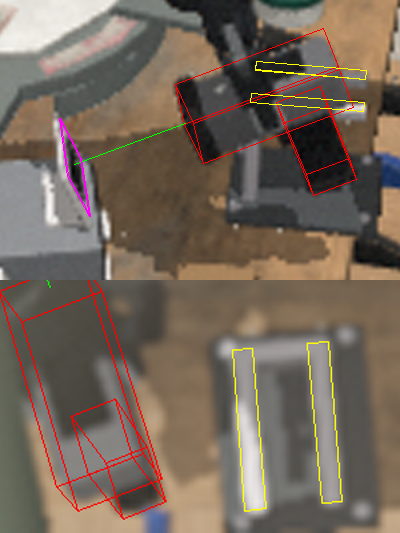

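The predicted scanner, beam, tag and prongs all fall on the picture to within about 1 px, so the hold was on target. Now I return it by the same path.

```bash
python3 - <<'E'
from h import *
bot.wait(.5)
pp,qq=tool(*scan(.15)); bot.move_linear(pp,.08); bot.move_linear(pp+[0,0,.05],.1)
p,q=tool(RS,OS)
bot.move_pose(p+[0,0,.12],q); bot.wait(.3)
print("grip",bot.read_gripper_width(),bot.read_ft_force(),bot.read_moment())
print(bot.move_linear(p+[0,0,.012],.06,until_force=6),bot.read_position()-p,bot.read_ft_force())
print(bot.move_linear(p,.015,until_force=6),bot.read_position()-p,bot.read_ft_force(),bot.read_clock())
E
```

```text
grip 0.5528017438441768 [-0.0232 -0.9611 -1.8744] [-0.0333 -0.0049 -0.0104]
False [0.0002 0.     0.0123] [-1.0053  1.0605 -1.6084]
True [-0.0002 -0.      0.0003] [0.0129 0.4722 4.4895] 18.1
```

Seated within 0.3 mm of the original height with almost no side load. Releasing.

```bash
python3 - <<'E'
from h import *
p,q=tool(RS,OS)
bot.set_gripper(1.0); bot.wait(.3); print(bot.read_finger_force(),bot.read_ft_force())
bot.move_linear(p+[0,0,.15],.08); bot.wait(.3)
bot.move_pose([.1,-.38,.32],q)
im=bot.camera("top")[200:280,190:290]; im2=bot.camera("side")[180:280,230:330]
r=lambda i,s:cv2.resize(np.ascontiguousarray(i[:,:,::-1]),None,fx=4,fy=4,interpolation=cv2.INTER_CUBIC)
a,b=r(im,4),r(im2,4); a=cv2.copyMakeBorder(a,0,80,0,0,0)
cv2.imwrite("pics/end.png",np.hstack([a,b])[:400]); print(bot.read_clock())
E
```

```text
0.0 [-0.0474 -0.074  -1.0516]
23.4083
```

View pics/end.png

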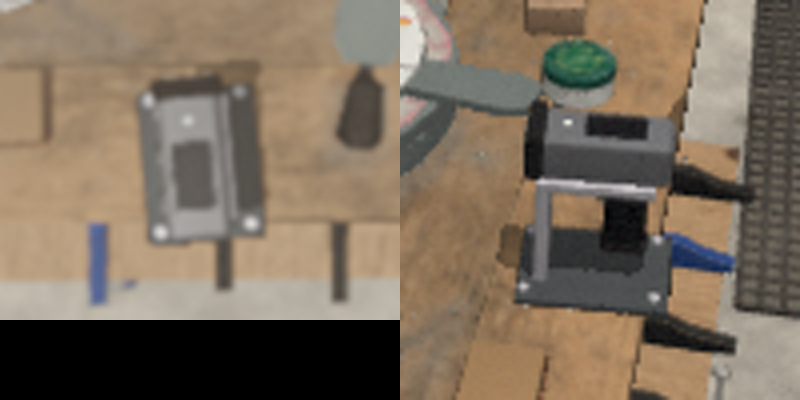

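The scanner hangs level in the fork, nose over the post, as at the start (head at about (188,165) in the top crop and (600,145) in the side crop).

```bash
python3 -c "
from cell import bot
print(bot.close_job())"
```

```text
the job is handed in; nothing more can be done
None
```

I aimed the scanner at the two-drawer cabinet's tag, window about 90 mm away, held it still for over a second, hung it back in the fork nose forward, and handed the job in at about 23 s; no verdict came back.

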